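# Set the spray-line regulator to its mark and pull the knob out to lock

## Task

Turn the black bar knob on top of the air regulator counterclockwise until its pointer nose stands at the raised steel tab on the ring, then pull the knob straight up, fully out, so that it locks there, and let go. The locking notch may lie a little to one side or the other of the tab (up to about 25 degrees), so feel for it with a light upward pull while turning and never force the knob against the latch. Leave the ring where it is and do not knock over or shift the other things on the bench.

Things in the scene. Friction and masses are not known exactly. Their poses are not given: they have to be found in the camera images.
- regulator: Air regulator screwed to the bench: aluminium block 62 x 62 mm on a 100 x 80 mm steel foot, brass unions at its sides (to 69 mm from the axis, 36 mm up), round gauge 44 mm across on its front, bar knob on top. Origin on the bench under the knob's vertical axis; z up, -x is the gauge side. Its place and yaw differ from run to run. Nothing loose within 150 mm of it is taller than 110 mm.
- knob_grip (a point): Point on the knob's axis, 7 mm below its top, where to grip. The knob: black round skirt 52 mm across (94 to 102 mm above the bench) with an upright bar 46 mm long, 15 mm thick (102 to 135 mm above the bench). The point is 128 mm up with the knob in, 140 mm fully out. Its axes turn with the knob: -x along the bar to the pointer nose, y across the bar (the way to pinch it), z up.
- pointer (a point): Point on the knob's pointer, 30 mm from the axis, 98 mm above the bench with the knob in. The nose is a small black block 5 mm wide at the skirt's edge, at one end of the bar; an aluminium line is inlaid in the bar's top on that half.
- mark (a point): The mark: point 30 mm from the axis, 98 mm above the bench, towards the one raised steel tab (6 mm wide, 36 to 44 mm from the axis, top 98 mm above the bench) on the dark steel ring (74 mm across) round the regulator's neck. The pointer is exactly at the mark when pointer meets mark seen from above. The ring is very stiff and must not be turned.
- dial (a joint): Angle of the knob relative to the regulator, rad, growing counterclockwise seen from above; 0: pointer to the regulator's -x. Runs from -1.7 to 1.7. At the start the mark lies 0.65 to 1.8 rad counterclockwise of the pointer. Turning takes about 0.08 N m; it stays where it is left.
- shaft: The knob with its shaft (origin meets the regulator's while the knob is in). It slides straight up by at most 12 mm, to a stop, against 4 N (friction and weight), and stays where it is left. Fully out it is locked: a key on the shaft stands in the latch's notch and the knob no longer turns.
- latch: Hidden latch ring in the neck, with one notch, up to 0.40 rad to one side or the other of the mark, unseen, different each run. Within 0.035 rad of it the knob comes out. Elsewhere the key meets the latch after 2 mm of pull and it gives like a spring, 3 N/mm (plus 4 N); pulled 1 to 3 mm into it and turned, that spring force vanishes at the notch. Over 16 N breaks it.
- stain_jar: Bystander: glass jar with steel lid, 68 mm across, 85 mm tall, beside the regulator. Origin under its centre, like all bystanders.
- spool: Bystander: wooden spool, 40 mm across and tall, beside the regulator.
- stick_cup: Bystander: white cup with thin wooden sticks, 68 mm across, sticks to 106 mm, beside the regulator.
- brush: Bystander: flat-lying brush, 160 mm long, beside the regulator.
- sand_block: Bystander: grey block 100 x 65 x 30 mm.
- glue: Bystander: white bottle, 54 mm across, 140 mm tall, at the left.
- tin_lid: Bystander: dark steel disc 120 mm across, 10 mm thick.

How it is judged:
By the outcome, as a careful person would: the job done as asked, in the order asked, and still so for the second after the job is handed in, with the robot touching nothing.
It also fails if it takes over 72 s, if anything falls off the work surface, if the arm or the gripper's body presses on something with over 40 N, if the wrist force passes 120 N, or if a joint passes its speed limit or range.

## Robot

A 6-joint arm with a two-finger parallel gripper is mounted at the origin on the work surface. World frame = base frame: x ahead of the robot, y to its left, z up, the work surface at z = 0. Lengths are in m, angles in degrees, forces in N, time in s.
With the tool pointing down it reaches from about 0.275 to 0.725 m from the base axis. Payload 5.6 kg.
Tool frame: the origin (TCP) lies midway between the tips of the shut fingers; the grasp point (between the pads) lies 19 mm behind it; z points along the fingers, y is the line along which they close (so a half turn about z gives the same grasp; the last joint's range is limited). The gripper opens to 85 mm and grips with 20 to 120 N. Pads are 22 mm wide; open, the fingers measure 114 mm over their backs; the gripper's body (76 mm by 85 mm) begins 54 mm behind the grasp point. The pads swing forward as they close: fully open they stand 13 mm farther back than shut.
Start: joints at [16.306, 14.616, 6.199, 0, -81.583, -16.306], TCP at [0.55, 0, 0.231] pointing down, gripper open.
Joint ranges: [-168.99, 168.99], [-69.2, 112.95], [-62.41, 85.93], [-164.36, 98.24], [-168.68, -3.75], [-174.98, 174.98]. Speed limits (degrees/s): [147.25, 147.25, 180, 180, 180, 180].

## Interface

Orientations are given as a 3x3 rotation matrix whose columns are the frame's x, y, z axes.
In Python, from bench import read_state, vision, ctrl gives the robot as it stands.
- The arm moves only by the tool servo_tool, never from a script. Its argument "motion" is a list that holds one entry, the list of rows, each a list of 5 numbers: the closure, from 0 (fully open) to 1 (shut), then the shift along the tool's x, y, z in mm, then the turn about the tool's z in rad. In form: [[[fingers, dx, dy, dz, spin], ...]]. A call has exactly 10 rows; each row shifts and turns the commanded pose from where the row before left it, along the tool's axes as they then stand; what a row does not reach is not made up. A row lasts 1/8 s, in which the tool goes at most 62.5 mm and 10.7 degrees, less where a joint would pass 70% of its speed; a pose out of reach is approached as far as the arm can. A call is refused whole if a number of a shift passes 62.5 or a number of a turn 0.188, either way. A call with a gripper value outside its range is refused whole. The fingers move at their own pace and stop on an object; "grip_force" is the grip in N (left out, the last holds). Time passes only in rows, so rows that do not move let the fingers close, or fill a call up. It gives the time, the measured TCP pose, the force, the opening and the grip force at its end, in the units of the state.
- read_state(): the state, without advancing time (a new reading comes with each control period).
- vision.snapshot(name): name is "scene" or "side" or "wrist"; returns the picture (480x640x3 uint8, red, green, blue); there is no depth.
- vision.camera_model(name): a dict with "mtx" (3x3 intrinsics, pixels), "k1" (the pictures are not rectified: a ray, as slopes to the right and down, at radius r is drawn at 1 + k1 r^2 times it, then the intrinsics apply), "T" (4x4, takes a point from camera to world coordinates). Camera axes: x right, y up, looking along -z (the intrinsics and any distortion apply to the point x, -y, -z); pixel columns grow to the right and rows downward; lengths in m; the calibration is good to about 2 mm. A picture is of the moment at which its call begins: read the wrist's pose just before it. camera_model takes no time and is no camera call; for the wrist camera it gives the pose at the moment of the call.
- ctrl.finish_job(): hands the job in; it is judged then, once.
Trained networks look in the newest picture that a camera, given by its name, has taken for a name from the list of things; names that differ only in an ending like _2 or _b are one class to them, and where a whole thing is asked for, a point or a joint stands for the part that bears it (a point fixed in the world has none). Each returns a list of dicts, best first, with "score" (0 to 1); they miss things now and then, are a little off and sometimes report something else, mostly with a low value. They report only what shows in the picture. A call takes as long as a camera call.
- vision.outline_of(camera, target): "pixels" (480x640 bool, what is visible of it) and "extent" ([left, top, right, bottom] in pixels, round what is visible of it).
The state is a dict: "clock": time; "joint_pos": joint angles; "joint_velocities": joint speeds; "tau": joint torques, N m; "tcp_pos": TCP position; "tool_rot": TCP orientation; "force": force on the tool from outside, world axes, zero at the start; "wrist_torque": the same for the moment, N m; "opening": finger opening in m; "gripper_force": force on a finger pad.
Only numpy, scipy, OpenCV 4.12 (cv2) and the standard library are available. Lean on these libraries where they do the work, as an engineer would, in place of code of your own. Each camera call takes 0.05 s, during which the arm holds its last target. There are 200 camera calls.

## Working session

There is one attempt and no reset: what is moved stays moved. The work goes in short steps, Python scripts to look and compute and a tool call to move; the robot and the scene stay as the last step left them, time stands still between calls to the robot, and variables do not carry over. Pictures are saved under pics/ and viewed, at most 10 in all, crops included, and the job is handed in when it is done.

Besides the shell and the picture viewer there is one more tool, called after "Request:" as a command line: name --argument value ..., lists and objects as JSON in quotes. servo_tool: Moves the arm, as the interface text tells. Its arguments: {"type":"object","properties":{"motion":{"type":"array"},"grip_force":{"type":"number"}},"required":["motion"]}

```bash
mkdir -p pics
cat > h.py <<'E'
import numpy as np, cv2
from bench import read_state, vision, ctrl
def proj(m,P):
    P=np.atleast_2d(P); T=np.array(m["T"]); c=(P-T[:3,3])@T[:3,:3]
    s=np.c_[c[:,0]/-c[:,2],-c[:,1]/-c[:,2]]; s=s*(1+m["k1"]*(s**2).sum(1,keepdims=True))
    K=np.array(m["mtx"]); return s@K[:2,:2].T+K[:2,2]
def unproj(m,uv,z):
    uv=np.atleast_2d(np.float64(uv));K=np.array(m["mtx"]);T=np.array(m["T"])
    d=(uv-K[:2,2])@np.linalg.inv(K[:2,:2]).T; s=d.copy()
    for _ in range(20): s=d/(1+m["k1"]*(s**2).sum(1,keepdims=True))
    r=np.c_[s[:,0],-s[:,1],-np.ones(len(s))]@T[:3,:3].T
    return T[:3,3]+r*((z-T[2,3])/r[:,2:])
def save(im,n): cv2.imwrite("pics/"+n+".png",cv2.cvtColor(im,cv2.COLOR_RGB2BGR))
E
python3 - <<'E'
from h import *
for c in ["scene","wrist"]:
    m=vision.camera_model(c); im=vision.snapshot(c); save(im,c+"0")
    print(c,np.round(m["T"],3).tolist(),m["mtx"],m["k1"])
    for t in ["knob_grip","regulator"]:
        for o in vision.outline_of(c,t)[:2]:
            v,u=np.nonzero(o["pixels"]); print(t,o["score"],o["extent"],u.mean(),v.mean(), unproj(m,[u.mean(),v.mean()],.115 if t[0]=="k" else .06))
print(read_state())
E
```

```text
scene [[-0.856, -0.262, 0.445, 0.956], [0.516, -0.474, 0.714, 0.655], [0.024, 0.841, 0.541, 0.652], [0.0, 0.0, 0.0, 1.0]] [[469.06502514   0.         327.44351279]
 [  0.         469.06502514 235.14895909]
 [  0.           0.           1.        ]] -0.02316388805706863
knob_grip 0.96 [344.0, 242.9, 370.7, 274.8] 355.575 259.96875 [[0.5128376  0.05016894 0.115     ]]
regulator 0.9 [324.0, 245.5, 381.5, 320.4] 355.0463746779536 284.67353698932646 [[0.51581684 0.05823149 0.06      ]]
wrist [[-1.0, -0.001, 0.003, 0.549], [-0.0, -0.952, -0.307, -0.078], [0.003, -0.307, 0.952, 0.373], [0.0, 0.0, 0.0, 1.0]] [[423.93637674   0.         318.47325507]
 [  0.         423.93637674 241.9397443 ]
 [  0.           0.           1.        ]] -0.09073057221865671
knob_grip 0.81 [345.8, 240.7, 426.7, 331.3] 385.821979831241 282.7830829388763 [[0.50339533 0.03331142 0.115     ]]
regulator 0.84 [313.9, 167.9, 447.1, 335.9] 378.60586140783346 251.88537387017254 [[0.50075445 0.03076708 0.06      ]]
{'clock': 0.3, 'joint_pos': array([ 1.63049683e+01,  1.46298697e+01,  6.17907184e+00, -8.20342861e-03,
       -8.15832150e+01, -1.63076303e+01]), 'joint_velocities': array([-0.05616632, -0.16296448, -0.0321012 ,  0.08396915, -0.12934878,
       -0.00842603]), 'tau': array([ 5.89415104e-04, -3.85968196e+01,  2.37692267e+01,  5.35881579e+00,
       -3.30241855e-03, -1.68516107e-05]), 'tcp_pos': array([5.49853245e-01, 2.34958979e-05, 2.30994285e-01]), 'tool_rot': array([[-6.74499474e-05, -9.99999812e-01, -6.09523095e-04],
       [-9.99999997e-01,  6.74686872e-05, -3.07245294e-05],
       [ 3.07656473e-05,  6.09521021e-04, -9.99999814e-01]]), 'force': array([-1.34151498,  0.64242831, -0.36337984]), 'wrist_torque': array([ 0.01385954, -0.02332024,  0.03021574]), 'gripper_force': 0.0, 'opening': 0.08526447089533858}
```

```bash
python3 -c "
import cv2,numpy as np
a=cv2.imread('pics/scene0.png');b=cv2.imread('pics/wrist0.png')
cv2.imwrite('pics/both.png',cv2.resize(np.vstack([a,b]),(450,600)) if 0 else cv2.resize(np.hstack([a,b]),(800,300)))"
```

```text
(no output)
```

View pics/scene0.png

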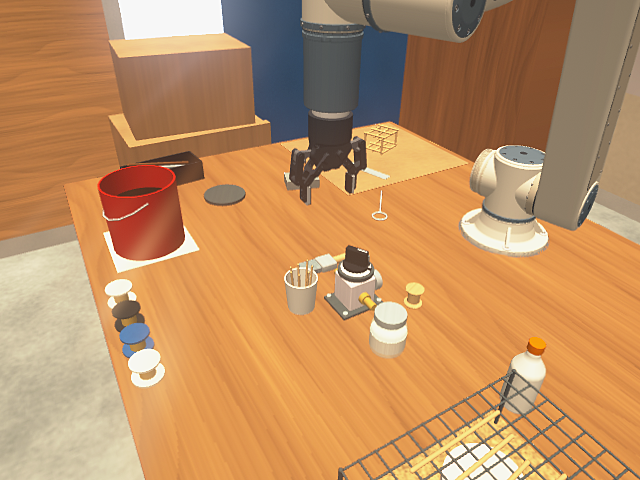

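View pics/wrist0.png

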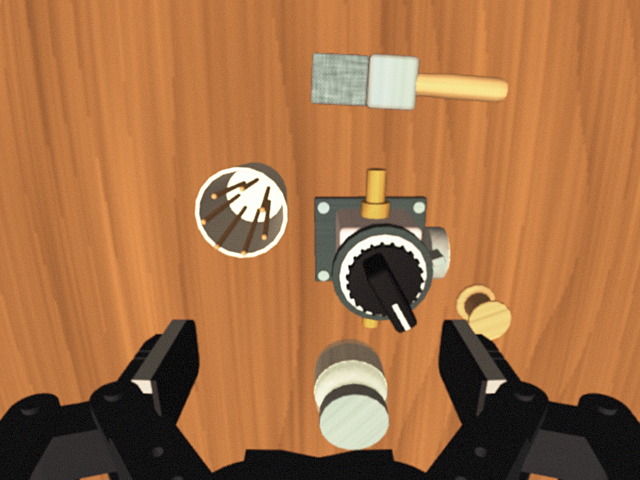

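Run:
```python
import cv2
a=cv2.imread('pics/wrist0.png')[205:345,310:470]
cv2.imwrite('pics/c.png',cv2.resize(a,None,fx=4.2,fy=4.2,interpolation=cv2.INTER_CUBIC))
```

```text
(no output)
```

View pics/c.png

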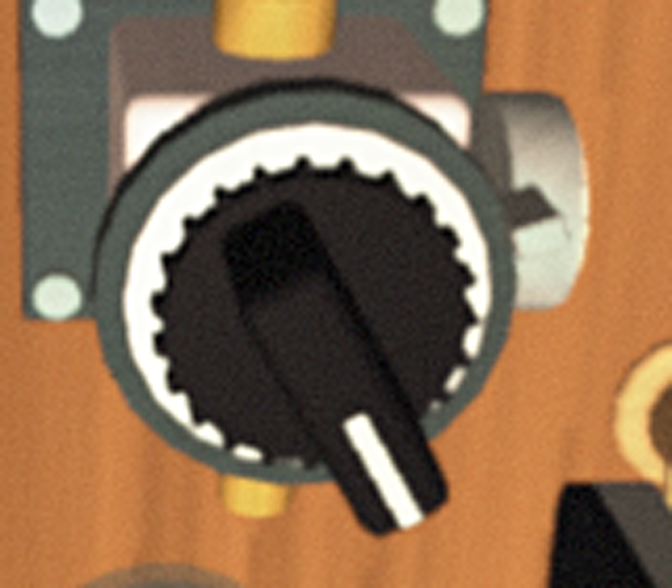

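Request:
servo_tool --motion '[[[0,-10,15,20,0],[0,-10,15,20,0],[0,-10,15,20,0],[0,0,0,0,0],[0,0,0,0,0],[0,0,0,0,0],[0,0,0,0,0],[0,0,0,0,0],[0,0,0,0,0],[0,0,0,0,0]]]'

```text
clock: 1.55
tcp_pos: [0.505, 0.03, 0.1713]
tool_rot: [[-0.0, -1.0, -0.0], [-1.0, 0.0, -0.0], [0.0, 0.0, -1.0]]
force: [0.4, -0.4, -0.7]
opening: 0.0851
gripper_force: 0.0
```

Run:
```python
from h import *
m=vision.camera_model("wrist"); im=vision.snapshot("wrist"); save(im,"wrist1")
import pickle; pickle.dump(m,open("m1.pkl","wb"))
print(read_state()["tcp_pos"],np.round(m["T"],4))
for o in vision.outline_of("wrist","knob_grip")[:1]: print(o["extent"],o["score"])
```

```text
[0.50499421 0.03003921 0.1712755 ] [[-1.000e+00 -2.000e-04  1.300e-03  5.040e-01]
 [-2.000e-04 -9.518e-01 -3.068e-01 -4.850e-02]
 [ 1.300e-03 -3.068e-01  9.518e-01  3.141e-01]
 [ 0.000e+00  0.000e+00  0.000e+00  1.000e+00]]
[269.8, 221.3, 373.3, 341.5] 0.8
```

View pics/wrist1.png

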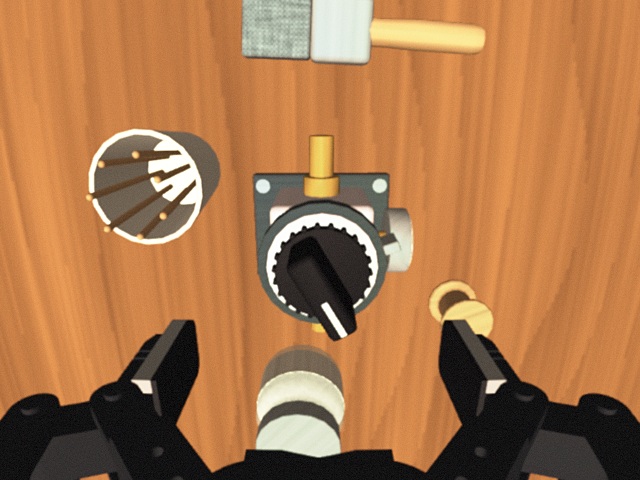

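Run:
```python
from h import *
import pickle
m=pickle.load(open("m1.pkl","rb"))
E=unproj(m,[[258,262],[388,262],[323,202],[323,325]],.093)
print(np.round(E,4))
S=unproj(m,[[272,270],[374,270],[323,222],[323,318]],.098);print(np.round(S,4))
print("tab",unproj(m,[[392,243]],.098)); L=unproj(m,[[324,303],[345,337]],.135);print("line",L)
c=np.array([(E[0,0]+E[1,0])/2,(E[2,1]+E[3,1])/2]);print(c)
im=cv2.imread("pics/wrist1.png")
t=unproj(m,[[392,243]],.098)[0,:2]-c; at=np.arctan2(t[1],t[0]); d=L[1]-L[0]; an=np.arctan2(d[1],d[0])
print(np.degrees([at,an]),np.linalg.norm(t))
s=4; a=cv2.resize(im[190:340,240:430],None,fx=s,fy=s,interpolation=cv2.INTER_CUBIC)
def dr(P,col,cl=True):
    q=((proj(m,P)-[240,190]+.5)*s).astype(np.int32); cv2.polylines(a,[q],cl,col,1)
th=np.linspace(0,2*np.pi,60,endpoint=False)
def circ(r,z): return np.c_[c[0]+r*np.cos(th),c[1]+r*np.sin(th),0*th+z]
dr(circ(.037,.093),(0,255,0)); dr(circ(.026,.102),(0,255,255))
def rect(an,x0,x1,w,z):
    u=np.array([np.cos(an),np.sin(an)]);v=np.array([-u[1],u[0]])
    return np.array([[*(c+x*u+y*v),z] for x,y in [(x0,-w),(x1,-w),(x1,w),(x0,w)]])
dr(rect(an,-.023,.023,.0075,.135),(0,0,255)); dr(rect(at,.036,.044,.003,.098),(255,0,0))
cv2.imwrite("pics/o.png",a)
```

```text
[[5.374e-01 3.450e-02 9.300e-02]
 [4.649e-01 3.450e-02 9.300e-02]
 [5.013e-01 4.000e-04 9.300e-02]
 [5.010e-01 7.400e-02 9.300e-02]]
[[0.5291 0.0373 0.098 ]
 [0.4732 0.0373 0.098 ]
 [0.5013 0.0101 0.098 ]
 [0.5011 0.0667 0.098 ]]
tab [[0.46415065 0.02175403 0.098     ]]
line [[0.50113691 0.03913743 0.135     ]
 [0.49095226 0.05725909 0.135     ]]
[0.50111782 0.03720704]
[-157.31410022  119.33665771] 0.04006703456918371
```

View pics/o.png

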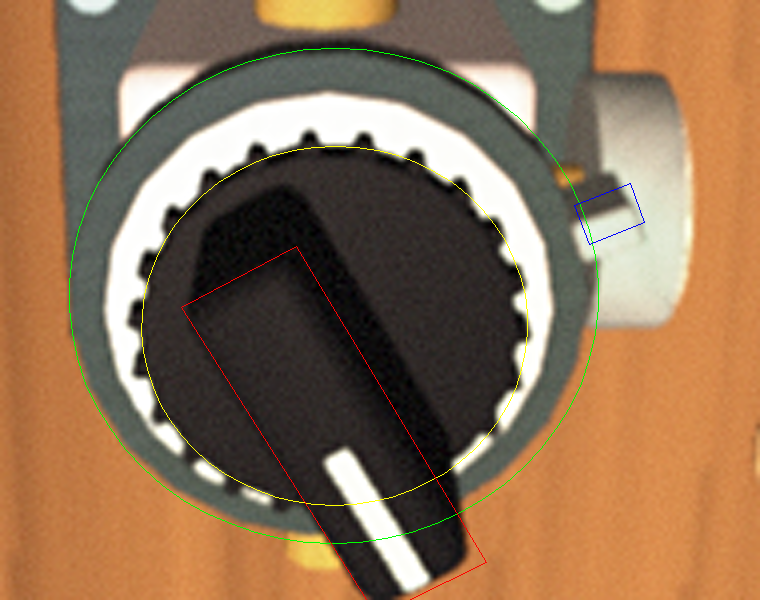

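Request:
servo_tool --motion '[[[0,-7,3.5,0,0],[0,0,0,0,-0.17],[0,0,0,0,-0.17],[0,0,0,0,-0.17],[0,0,0,20,0],[0,0,0,20,0],[0,0,0,20,0],[0.6,0,0,0,0],[0.6,0,0,0,0],[0.6,0,0,0,0]]]' --grip_force 25

```text
clock: 2.9
tcp_pos: [0.5021, 0.0373, 0.1123]
tool_rot: [[0.488, -0.873, 0.002], [-0.873, -0.488, 0.0], [0.0, -0.002, -1.0]]
force: [0.3, 0.1, 0.3]
opening: 0.0347
gripper_force: 0.0
```

Run:
```python
from h import *
s=read_state(); print(np.round(s["joint_pos"],1),s["tcp_pos"],s["opening"],s["force"])
im=vision.snapshot("wrist"); save(im,"wrist2")
```

```text
[ 22.1  13.4 -13.4   0.  -63.1   7.1] [0.50208997 0.03730594 0.11227929] 0.034699420516664484 [0.28687326 0.0556902  0.26045262]
```

View pics/wrist2.png

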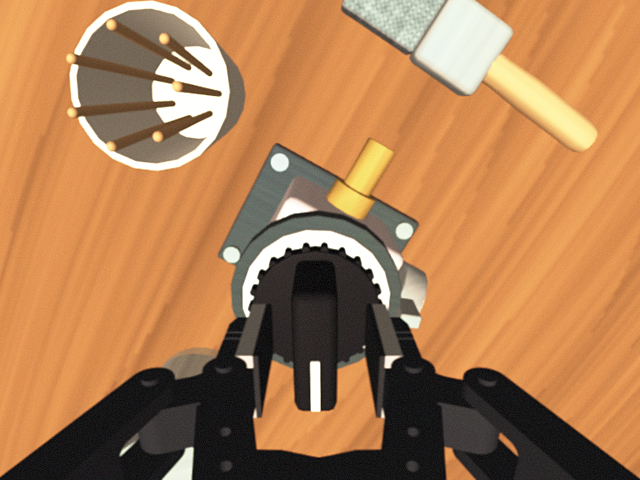

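Request:
servo_tool --motion '[[[0.6,0,0,3,0],[1,0,0,0,0],[1,0,0,0,0],[1,0,0,0,0],[1,0,0,0,0],[1,0,0,0,0],[1,0,0,0,0],[1,0,0,0,0],[1,0,0,0,0],[1,0,0,0,0]]]' --grip_force 40

```text
clock: 4.2
tcp_pos: [0.5026, 0.0377, 0.1086]
tool_rot: [[0.488, -0.873, 0.002], [-0.873, -0.488, 0.001], [0.0, -0.003, -1.0]]
force: [3.9, 3.0, -2.1]
opening: 0.0145
gripper_force: 44.2
```

Request:
servo_tool --motion '[[[1,0,-0.6,0,0],[1,0,0,0,0],[1,0,0,0,-0.1],[1,0,0,0,-0.1],[1,0,0,0,-0.1],[1,0,0,0,-0.1],[1,0,0,0,-0.1],[1,0,0,0,-0.1],[1,0,0,0,0],[1,0,0,0,0]]]'

```text
clock: 5.45
tcp_pos: [0.5027, 0.0376, 0.1086]
tool_rot: [[0.896, -0.444, 0.002], [-0.444, -0.896, 0.0], [0.001, -0.001, -1.0]]
force: [4.0, 2.8, -1.1]
opening: 0.0144
gripper_force: 44.4
```

Run:
```python
from h import *
s=read_state(); print(np.round(s["joint_pos"],1),s["tcp_pos"],s["opening"],s["force"],s["wrist_torque"])
R=s["tool_rot"]; print(R.T@s["force"])
im=vision.snapshot("wrist"); save(im,"wrist3")
```

```text
[ 22.1  13.7 -13.6   0.  -62.7  41.5] [0.50273587 0.03761173 0.10858888] 0.01437384707979448 [ 4.00342569  2.84791449 -1.09706838] [ 0.83867292 -1.50066361  0.10233325]
[ 2.31944805 -4.32911591  1.10476667]
```

View pics/wrist3.png

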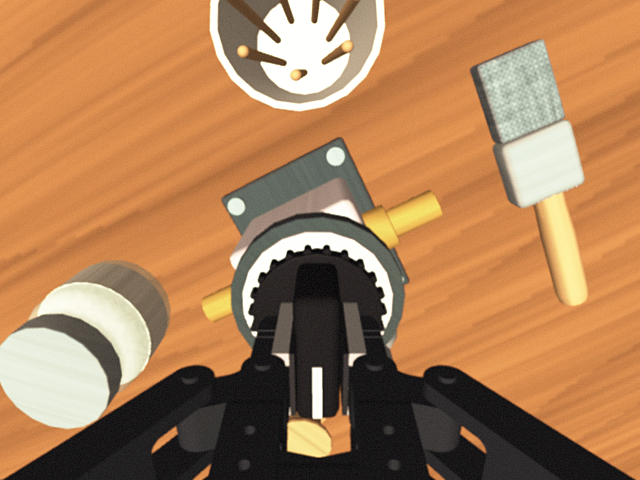

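Request:
servo_tool --motion '[[[1,0.3,-0.5,0,0],[1,0,0,0,-0.1],[1,0,0,0,-0.1],[1,0,0,0,-0.1],[1,0,0,0,0],[1,0,0,-1,0],[1,0,0,-1,0],[1,0,0,-1,0],[1,0,0,0,0],[1,0,0,0,0]]]'

```text
clock: 6.75
tcp_pos: [0.5027, 0.0377, 0.1109]
tool_rot: [[0.987, -0.162, 0.0], [-0.162, -0.987, 0.0], [0.0, -0.0, -1.0]]
force: [5.5, 2.8, -4.2]
opening: 0.0142
gripper_force: 43.9
```

Request:
servo_tool --motion '[[[1,0.8,-0.6,0,0],[1,0,0,-1,0],[1,0,0,0,-0.02],[1,0,0,0,-0.02],[1,0,0,0,0],[1,0,0,0,0],[1,0,0,0,0],[1,0,0,0,0],[1,0,0,0,0],[1,0,0,0,0]]]'

```text
clock: 8.0
tcp_pos: [0.5029, 0.0379, 0.112]
tool_rot: [[0.993, -0.121, -0.001], [-0.121, -0.993, -0.0], [-0.001, 0.0, -1.0]]
force: [1.9, -1.0, -9.3]
opening: 0.0142
gripper_force: 43.2
```

Run:
```python
from h import *
s=read_state(); print(s["tcp_pos"],s["force"],s["wrist_torque"])
```

```text
[0.50292865 0.03793223 0.11204762] [ 1.94194581 -1.02262597 -9.31211711] [-0.62416824 -0.83418329 -0.04610549]
```

Request:
servo_tool --motion '[[[1,0,0,0,-0.01],[1,0,0,0,-0.01],[1,0,0,0,-0.01],[1,0,0,0,-0.01],[1,0,0,0,-0.01],[1,0,0,0,-0.01],[1,0,0,0,0],[1,0,0,0,0],[1,0,0,0,0],[1,0,0,0,0]]]'

```text
clock: 9.25
tcp_pos: [0.5032, 0.038, 0.1122]
tool_rot: [[0.998, -0.061, -0.001], [-0.061, -0.998, -0.0], [-0.001, 0.0, -1.0]]
force: [-1.2, -0.6, -9.9]
opening: 0.0144
gripper_force: 43.1
```

Request:
servo_tool --motion '[[[1,0,0,0,-0.01],[1,0,0,0,-0.01],[1,0,0,0,-0.01],[1,0,0,0,-0.01],[1,0,0,0,-0.01],[1,0,0,0,-0.01],[1,0,0,0,0],[1,0,0,0,0],[1,0,0,0,0],[1,0,0,0,0]]]'

```text
clock: 10.5
tcp_pos: [0.5033, 0.038, 0.1122]
tool_rot: [[1.0, -0.001, -0.0], [-0.001, -1.0, -0.0], [-0.0, 0.0, -1.0]]
force: [-2.3, -1.5, -9.1]
opening: 0.0141
gripper_force: 43.1
```

Request:
servo_tool --motion '[[[1,0,0,0,-0.01],[1,0,0,0,-0.01],[1,0,0,0,-0.01],[1,0,0,0,-0.01],[1,0,0,0,-0.01],[1,0,0,0,-0.01],[1,0,0,0,0],[1,0,0,0,0],[1,0,0,0,0],[1,0,0,0,0]]]'

```text
clock: 11.75
tcp_pos: [0.5033, 0.0381, 0.1123]
tool_rot: [[0.998, 0.059, -0.0], [0.059, -0.998, -0.0], [-0.0, 0.0, -1.0]]
force: [-2.6, -2.2, -9.1]
opening: 0.014
gripper_force: 43.1
```

Request:
servo_tool --motion '[[[1,0,0,0,-0.01],[1,0,0,0,-0.01],[1,0,0,0,-0.01],[1,0,0,0,-0.01],[1,0,0,0,-0.01],[1,0,0,0,0],[1,0,0,0,0],[1,0,0,0,0],[1,0,0,0,0],[1,0,0,0,0]]]'

```text
clock: 13.0
tcp_pos: [0.5034, 0.0381, 0.1123]
tool_rot: [[0.994, 0.109, -0.0], [0.109, -0.994, 0.0], [-0.0, -0.0, -1.0]]
force: [-2.9, -2.7, -10.2]
opening: 0.0145
gripper_force: 43.1
```

Request:
servo_tool --motion '[[[1,0,0,0,-0.01],[1,0,0,0,-0.01],[1,0,0,0,-0.01],[1,0,0,0,-0.01],[1,0,0,0,-0.01],[1,0,0,0,0],[1,0,0,0,0],[1,0,0,0,0],[1,0,0,0,0],[1,0,0,0,0]]]'

```text
clock: 14.25
tcp_pos: [0.5034, 0.0381, 0.1123]
tool_rot: [[0.987, 0.159, -0.0], [0.159, -0.987, -0.0], [-0.0, 0.0, -1.0]]
force: [-2.5, -2.5, -10.8]
opening: 0.0143
gripper_force: 43.1
```

Request:
servo_tool --motion '[[[1,0,0,0,-0.01],[1,0,0,0,-0.01],[1,0,0,0,-0.01],[1,0,0,0,-0.01],[1,0,0,0,-0.01],[1,0,0,0,0],[1,0,0,0,0],[1,0,0,0,0],[1,0,0,0,0],[1,0,0,0,0]]]'

```text
clock: 15.5
tcp_pos: [0.5034, 0.0381, 0.1123]
tool_rot: [[0.978, 0.208, 0.0], [0.208, -0.978, -0.0], [0.0, 0.0, -1.0]]
force: [-3.6, -2.3, -10.4]
opening: 0.0141
gripper_force: 43.1
```

Request:
servo_tool --motion '[[[1,0,0,0,-0.01],[1,0,0,0,-0.01],[1,0,0,0,-0.01],[1,0,0,0,-0.01],[1,0,0,0,-0.01],[1,0,0,0,0],[1,0,0,0,0],[1,0,0,0,0],[1,0,0,0,0],[1,0,0,0,0]]]'

```text
clock: 16.75
tcp_pos: [0.5034, 0.0381, 0.1123]
tool_rot: [[0.967, 0.256, 0.0], [0.256, -0.967, -0.0], [0.0, 0.0, -1.0]]
force: [-3.5, -3.0, -9.4]
opening: 0.0142
gripper_force: 43.1
```

Request:
servo_tool --motion '[[[1,0,0,0,-0.01],[1,0,0,0,-0.01],[1,0,0,0,-0.01],[1,0,0,0,-0.01],[1,0,0,0,-0.01],[1,0,0,0,0],[1,0,0,0,0],[1,0,0,0,0],[1,0,0,0,0],[1,0,0,0,0]]]'

```text
clock: 18.0
tcp_pos: [0.5034, 0.0381, 0.1123]
tool_rot: [[0.953, 0.304, 0.0], [0.304, -0.953, -0.0], [0.0, 0.0, -1.0]]
force: [-3.5, -2.7, -9.1]
opening: 0.0139
gripper_force: 43.1
```

Request:
servo_tool --motion '[[[1,0,0,0,-0.01],[1,0,0,0,-0.01],[1,0,0,0,-0.01],[1,0,0,0,-0.01],[1,0,0,0,-0.01],[1,0,0,0,0],[1,0,0,0,0],[1,0,0,0,0],[1,0,0,0,0],[1,0,0,0,0]]]'

```text
clock: 19.25
tcp_pos: [0.5034, 0.0381, 0.1123]
tool_rot: [[0.936, 0.352, 0.0], [0.352, -0.936, -0.0], [0.0, 0.0, -1.0]]
force: [-2.9, -2.3, -9.6]
opening: 0.0148
gripper_force: 43.2
```

Request:
servo_tool --motion '[[[1,0,0,0,-0.01],[1,0,0,0,-0.01],[1,0,0,0,-0.01],[1,0,0,0,-0.01],[1,0,0,0,-0.01],[1,0,0,0,0],[1,0,0,0,0],[1,0,0,0,0],[1,0,0,0,0],[1,0,0,0,0]]]'

```text
clock: 20.5
tcp_pos: [0.5036, 0.038, 0.113]
tool_rot: [[0.917, 0.399, 0.001], [0.399, -0.917, -0.0], [0.001, 0.001, -1.0]]
force: [-4.0, -3.4, -3.7]
opening: 0.0143
gripper_force: 44.0
```

Request:
servo_tool --motion '[[[1,0,0,0,-0.01],[1,0,0,0,0],[1,0,0,-0.5,0],[1,0,0,-0.5,0],[1,0,0,-0.5,0],[1,0,0,0,0],[1,0,0,0,0],[1,0,0,0,0],[1,0,0,0,0],[1,0,0,0,0]]]'

```text
clock: 21.75
tcp_pos: [0.5037, 0.038, 0.1146]
tool_rot: [[0.913, 0.408, 0.001], [0.408, -0.913, -0.0], [0.001, 0.001, -1.0]]
force: [-5.0, -2.7, -3.8]
opening: 0.0138
gripper_force: 44.0
```

Request:
servo_tool --motion '[[[1,0,0,-1,0],[1,0,0,-1,0],[1,0,0,-1,0],[1,0,0,-1,0],[1,0,0,-1,0],[1,0,0,0,0],[1,0,0,0,0],[1,0,0,0,0],[1,0,0,0,0],[1,0,0,0,0]]]'

```text
clock: 23.0
tcp_pos: [0.5037, 0.038, 0.1197]
tool_rot: [[0.913, 0.408, 0.001], [0.408, -0.913, -0.0], [0.001, 0.001, -1.0]]
force: [-3.8, -2.9, -3.3]
opening: 0.0143
gripper_force: 44.1
```

Request:
servo_tool --motion '[[[1,0,0,-0.5,0],[1,0,0,-0.5,0],[1,0,0,-0.5,0],[1,0,0,-0.5,0],[1,0,0,0,0],[1,0,0,0,0],[1,0,0,0,0],[1,0,0,0,0],[1,0,0,0,0],[1,0,0,0,0]]]'

```text
clock: 24.25
tcp_pos: [0.5034, 0.0381, 0.1206]
tool_rot: [[0.913, 0.407, -0.0], [0.407, -0.913, -0.0], [-0.0, -0.0, -1.0]]
force: [-0.8, -3.6, -12.5]
opening: 0.0139
gripper_force: 42.7
```

Request:
servo_tool --motion '[[[1,0,0,0.6,0],[1,0,0,0,0],[0.6,0,0,0,0],[0.4,0,0,0,0],[0.3,0,0,0,0],[0.3,0,0,0,0],[0.3,0,0,-15,0],[0.3,0,0,-25,0],[0.3,0,0,-30,0],[0.3,0,0,0,0]]]'

```text
clock: 25.5
tcp_pos: [0.5052, 0.0384, 0.1939]
tool_rot: [[0.913, 0.407, 0.007], [0.407, -0.913, 0.001], [0.007, 0.001, -1.0]]
force: [0.1, 0.9, -0.1]
opening: 0.06
gripper_force: 0.0
```

Run:
```python
from h import *
m=vision.camera_model("wrist"); im=vision.snapshot("wrist"); im2=vision.snapshot("scene")
c=np.array([.5022,.038]); a=np.arctan2(-.408,-.913)
P=[[*(c+r*np.array([np.cos(a),np.sin(a)])),z] for r,z in [(-.023,.147),(.023,.147)]]
Q=P and [[p[0],p[1],.135] for p in P]
print(proj(m,P),proj(m,Q),read_state()["tcp_pos"],read_state()["force"])
k=vision.camera_model("scene"); print(proj(k,[[*c,.147],[*c,.135]]))
b=cv2.resize(im2[200:350,280:480],None,fx=2.4,fy=2.4)
w=np.zeros((480,480,3),np.uint8);w[:360]=b
o=np.hstack([im,w]); save(cv2.resize(o,(800,343)),"fin")
```

```text
[[317.79966886 235.04366792]
 [317.89306687 322.75363892]] [[317.80291065 228.09179549]
 [317.89090083 311.83180037]] [0.50353838 0.0382275  0.19086255] [ 0.1805879   0.49311661 -0.86050135]
[[357.53463954 241.9097579 ]
 [357.1784211  246.99443749]]
```

View pics/fin.png

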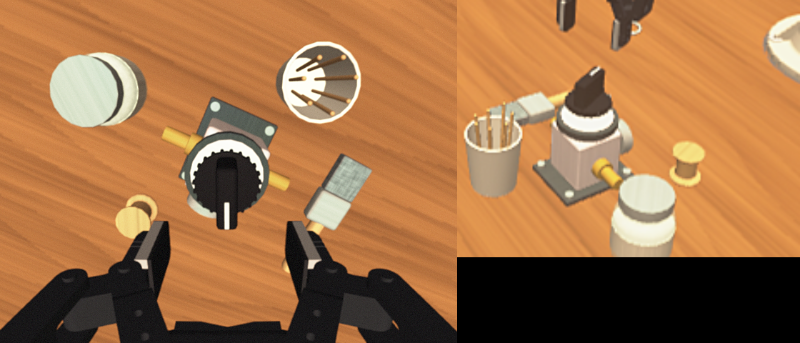

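The knob's bar end sits at row ≈321 in the wrist picture. The prediction is 323 if fully out and 312 if in, so it is out and locked. The other things on the bench look undisturbed.

```bash
python3 -c "
from bench import ctrl; print(ctrl.finish_job())"
```

```text
the job is handed in; nothing more can be done
None
```

I turned the knob counterclockwise past the tab and found the notch about 5° beyond it. I pulled the knob out the full 12 mm to its stop, let go, and handed the job in at about 26 s of the 72 s.

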